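# Load the café egg cooker

### The arm

A 7-joint arm with a two-finger parallel gripper is mounted at the origin on the work surface. World frame = base frame: x ahead of the robot, y to its left, z up, the work surface at z = 0. Lengths are in m, angles in rad, forces in N, time in s.
With the tool pointing down it reaches from about 0.4 to 0.875 m from the base axis. Payload 19.3 kg.
Tool frame: the origin (TCP) lies at the very end of the fingers, on their centre line; the grasp point (between the pads) lies 19 mm behind it; z points along the fingers, y is the line along which they close (so a half turn about z gives the same grasp; the last joint's range is limited). The gripper opens to 85 mm and grips with 20 to 120 N. Pads are 22 mm wide; open, the fingers measure 114 mm over their backs; the gripper's body (76 mm by 85 mm) begins 54 mm behind the grasp point. The pads swing forward as they close: fully open they stand 13 mm farther back than shut.
Start: joints at [-1.359, 0.521, -0.036, 1.599, 0.021, 1.021, -0.113], TCP at [0.174, 0.6, 0.231] pointing down, gripper open.
Joint ranges: [-2.91, 2.91], [-0.3, 2.13], [-1.5, 1.42], [0.17, 2.43], [-1.26, 4.41], [0.16, 1.93], [-2.52, 2.52]. Speed limits (rad/s): [1.89, 1.89, 2.39, 2.39, 3.01, 3.01, 3.01].

### API

Orientations are given as [roll, pitch, yaw] about the fixed x, y, z axes, in that order (R = Rz(yaw) Ry(pitch) Rx(roll)).
In Python, from workcell import bot gives the robot as it stands.
- The arm moves only by the tool servo_tool, never from a script. Its argument "plan" is a list of rows, each a list of 7 numbers: the finger opening in cm, from 0 to 8.54, then the shift along the tool's x, y, z in cm, then the turn, a rotation vector about the tool's x, y, z in degrees. In form: [[fingers, x, y, z, wx, wy, wz], ...]. A call has 1 to 10 rows; each row is the pose to reach, as a shift and turn from the pose commanded when the call began, along the tool's axes at that moment; what a row does not reach only later rows make up. A row lasts 1/10 s, in which the tool goes at most 50 mm and 8.59 degrees, less where a joint would pass 70% of its speed; a pose out of reach is approached as far as the arm can. A call with a gripper value outside its range is refused whole. The fingers move at their own pace and stop on an object; "force" is the grip in N (left out, the last holds). Time passes only in rows, so rows that repeat a pose let the fingers close. It gives the time, the measured TCP pose, the force, the opening and the grip force at its end, in the units of the state.
- bot.observe(): the state, without advancing time (a new reading comes with each control period).
- bot.grab_frame(name): name is "scene" or "top"; returns a dict with "frame" (480x640x3 uint8, blue, green, red), "mtx" (3x3 intrinsics, pixels), "k1" (the pictures are not rectified: a ray, as slopes to the right and down, at radius r is drawn at 1 + k1 r^2 times it, then the intrinsics apply), "R" (3x3) and "t" (3): a world point X has camera coordinates R X + t. Camera axes: x right, y down, z forward; pixel columns grow to the right and rows downward; lengths in m; the calibration is good to about 2 mm. A picture is of the moment at which its call begins. There is no depth.
- bot.job_done(): hands the job in; it is judged then, once.
The state is a dict: "clock": time; "qpos": joint angles; "qd": joint speeds; "joint_efforts": joint torques, N m; "position": TCP position; "tool_rot": TCP orientation; "force": force on the tool from outside, world axes, zero at the start; "moment": the same for the moment, N m; "grip_width": finger opening in m; "finger_force": force on a finger pad.
Only numpy, scipy, OpenCV 4.12 (cv2) and the standard library are available. Lean on these libraries where they do the work, as an engineer would, in place of code of your own. Each camera call takes 0.05 s, during which the arm holds its last target. There are 200 camera calls.

### The job

Boiled eggs for the breakfast service: take the two eggs from the wooden rack and set them gently, one by one, pointed end down, into the two free pockets of the egg cooker, next to the egg already in it. Then put the clear lid on the cooker so that it sits level and fully home in the rim. Do not crack an egg, and leave the cup, saucer, egg cup and salt shaker alone.

Things in the scene. Friction and masses are not known exactly. Their poses are not given: they have to be found in the camera images.
- cooker: Cream electric egg cooker for three eggs, fixed; origin on the counter under its centre, z up. Round housing 163 mm across, 60 mm high, open on top: inside its rim a steel plate 52 mm above the counter carries a dark grey tray of three pockets and a middle stub 68 mm above the counter. A console with a dial, up to 51 mm high, reaches 110 mm from the centre along its -x. Turned up to 60 degrees.
- pocket0 (a point): Centre of an egg pocket's mouth, 70 mm above the counter, 40 mm from the cooker's axis; the three pockets are 120 degrees apart. Each is a round collar, 42 mm across outside, 37 mm inside, 18 mm deep. A seated egg has its widest part about 17 mm above the mouth. Pocket0 already holds egg_c; pocket1 and pocket2 are free.
- pocket1 (a point): Mouth of the second pocket, as pocket0; free at the start.
- pocket2 (a point): Mouth of the third pocket, as pocket0; free at the start.
- lid_seat (a point): Centre of the heating plate's top, on the cooker's axis, 52 mm above the counter: where the origin of the lid lies when the lid is on. The rim around the plate is a funnel 8 mm high, 147 mm across at the plate and 154 mm at its top.
- lid: Clear bluish plastic dome with a black lower edge and a black knob, 140 mm in diameter, 160 g, standing open side down on the counter; origin at the centre of its lower edge, z up. Walls upright to 44 mm, then rounded to the flat top at 76 mm; inside, 134 mm wide and 72 mm high. Its turn does not matter.
- lid_knob (a point): Middle of the lid's knob, 90 mm above the lid's lower edge. The knob is round, 27 to 29 mm across, upright, and reaches from 76 to 104 mm above the lower edge; grip it from above.
- egg_rack: Wooden counter rack for six eggs, fixed; origin on the counter under its centre, x along its length. A board 190 x 130 mm, its top 40 mm above the counter, with two rows of three 37 mm holes 60 mm apart. Eggs stand only in two corner holes far from each other, (-60, -30) and (60, 30) mm from the centre. Rack and lid stand on different sides of the cooker; which is on the left varies.
- egg_a: Brown hen's egg to be loaded, in the rack, pointed end down; 57 mm tall, 44 mm at its widest, about 60 g, rigid. Origin at its pointed lower tip, own z towards its blunt end. The shell cracks if squeezed with over 80 N per finger, pressed down with over 25 N or dropped by 20 mm: grip with 20 to 30 N.
- egg_a_mid (a point): Centre of egg_a where it is widest, 32 mm above its pointed tip and 25 mm below its top. Grip it here, from above; in the rack this lies about 17 mm above the board.
- egg_b: The second egg to be loaded, in the rack, same as egg_a.
- egg_b_mid (a point): Centre of egg_b where it is widest, as egg_a_mid.
- egg_c: An egg like egg_a that already stands in one of the cooker's pockets; it stays there.
- egg_c_mid (a point): Centre of egg_c where it is widest, as egg_a_mid.
- saucer: Bystander: pale blue saucer with a black edge, 136 mm across, with the coffee cup on it, beyond the cooker; origin under its centre.
- coffee_cup: Bystander: pale blue empty coffee cup with a black edge, 84 mm across, 62 mm high, with a handle, on the saucer; origin under its centre.
- egg_cup: Bystander: white egg cup, 47 mm across, 48 mm high, beyond the cooker; origin under its centre.
- salt: Bystander: glass salt shaker with steel cap, 42 mm across, 78 mm high, beyond the cooker; origin under its centre.
Mind the look-alikes: they are no part of the job. What is shaped like the egg_b but blue or red is not meant.

How it is judged:
By the outcome, as a careful person would: the job done as asked, in the order asked, and still so for the second after the job is handed in, with the robot touching nothing.
It also fails if it takes over 62 s, if anything falls off the work surface, if the arm or the gripper's body presses on something with over 40 N, if the wrist force passes 120 N, or if a joint passes its speed limit or range.

## Working session

There is one attempt and no reset: what is moved stays moved. The work goes in short steps, Python scripts to look and compute and a tool call to move; the robot and the scene stay as the last step left them, time stands still between calls to the robot, and variables do not carry over. Pictures are saved under pics/ and viewed, at most 10 in all, crops included, and the job is handed in when it is done.

Besides the shell and the picture viewer there is one more tool, called after "Call:" by a JSON object that holds its "api" and its "payload". servo_tool: Moves the arm, as the interface text tells. Its arguments: {"type":"object","properties":{"plan":{"type":"array","items":{"type":"array","items":{"type":"number"}}},"force":{"type":"number"}},"required":["plan"]}

```bash
mkdir -p pics
cat > h.py <<'E'
import numpy as np, cv2
from workcell import bot
def grab(n,save=None):
    f=bot.grab_frame(n)
    if save: cv2.imwrite('pics/'+save,f['frame'])
    return f
def ray(f,uv):
    K=np.array(f['mtx']);d=np.array([(uv[0]-K[0,2])/K[0,0],(uv[1]-K[1,2])/K[1,1]])
    u=d.copy()
    for _ in range(20): u=d/(1+f['k1']*(u@u))
    R=np.array(f['R']);t=np.array(f['t'])
    return -R.T@t, R.T@np.array([u[0],u[1],1])
def onz(f,uv,z):
    o,d=ray(f,uv); return o+d*(z-o[2])/d[2]
def proj(f,X):
    c=np.array(f['R'])@np.array(X)+np.array(f['t']);s=c[:2]/c[2];s=s*(1+f['k1']*(s@s));K=np.array(f['mtx'])
    return np.array([K[0,0]*s[0]+K[0,2],K[1,1]*s[1]+K[1,2]])
E
python3 - <<'E'
from h import *
for n in('scene','top'):
    f=grab(n,n+'0.png');print(n,np.round(f['mtx'],1).tolist(),f['k1'],'cam',-np.array(f['R']).T@np.array(f['t']))
    print(np.round(f['R'],3).tolist())
s=bot.observe();print({k:np.round(v,3) for k,v in s.items()})
E
```

```text
scene [[471.7, 0.0, 315.8], [0.0, 471.7, 244.5], [0.0, 0.0, 1.0]] -0.09321026648785852 cam [1.11238889 0.5266208  0.71816504]
[[-0.682, 0.732, 0.013], [0.468, 0.45, -0.761], [-0.563, -0.513, -0.649]]
top [[467.6, 0.0, 331.0], [0.0, 467.6, 238.9], [0.0, 0.0, 1.0]] -0.0659264470591488 cam [0.53304801 0.05873011 1.11697418]
[[-0.004, -1.0, 0.02], [-0.999, 0.003, -0.038], [0.037, -0.02, -0.999]]
{'clock': np.float64(0.1), 'qpos': array([-1.359,  0.522, -0.036,  1.6  ,  0.021,  1.021, -0.113]), 'qd': array([ 0.002, -0.002, -0.001, -0.002, -0.001,  0.001, -0.001]), 'joint_efforts': array([ 3.0000e-03, -9.2848e+01,  1.9840e+00, -3.7053e+01,  1.8000e-02,
        5.0000e-03, -0.0000e+00]), 'position': array([0.174, 0.6  , 0.231]), 'tool_rot': array([-3.14,  0.  ,  2.86]), 'force': array([ 0.378, -0.566, -0.39 ]), 'moment': array([-0.054, -0.003,  0.012]), 'finger_force': np.float64(0.0), 'grip_width': np.float64(0.085)}
```

View pics/top0.png

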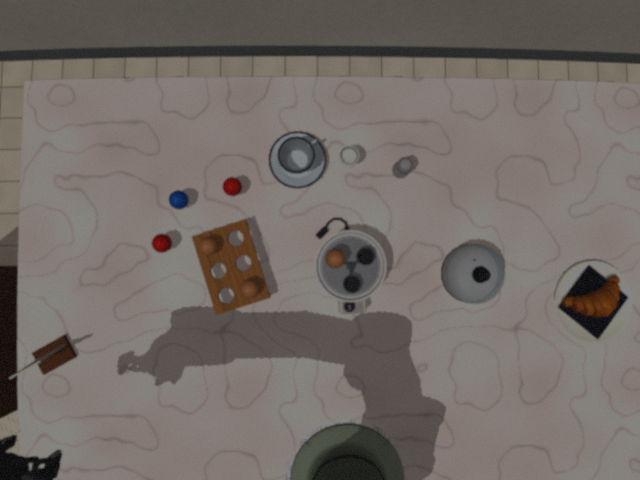

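View pics/scene0.png

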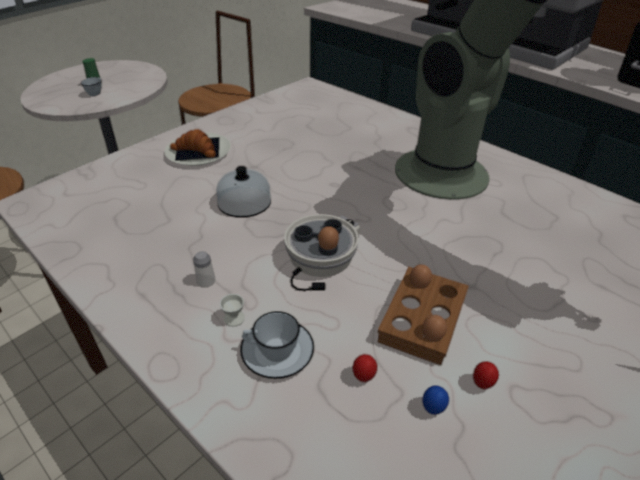

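The top view shows the rack with two brown eggs at about (209,244) and (250,287). The cooker is at (351,264), with egg_c at (335,258) and free pockets at (367,256) and (352,284). The lid knob is at (481,274). The look-alikes are the red balls at (232,186) and (162,243) and the blue one at (178,199). They stand on the counter and are the wrong colour, so the brown eggs in the rack are the ones meant. I'll confirm that in an enlarged crop.

Run:
```python
from h import *
ft=grab('top');fs=grab('scene')
T=ft['frame'];S=fs['frame']
a=cv2.resize(T[210:320,185:275],None,fx=4,fy=4,interpolation=3)
b=cv2.resize(T[220:320,310:410],None,fx=4,fy=4,interpolation=3)
im=np.zeros((460,780,3),np.uint8);im[:440,:360]=a;im[:400,370:770]=b
cv2.imwrite('pics/crop1.png',im)
def comps(fr,lo,hi,mn,box):
    m=cv2.inRange(cv2.cvtColor(fr,cv2.COLOR_BGR2HSV),lo,hi);k=np.zeros_like(m);x0,y0,x1,y1=box;k[y0:y1,x0:x1]=255;m&=k
    n,l,st,c=cv2.connectedComponentsWithStats(m)
    for i in range(1,n):
        if st[i,4]>mn: print(st[i].tolist(),np.round(c[i],1))
    return m
hs=cv2.cvtColor(T,cv2.COLOR_BGR2HSV);hS=cv2.cvtColor(S,cv2.COLOR_BGR2HSV)
for p in[(209,244),(250,287),(335,258),(225,260),(205,262),(367,256),(481,274),(340,275),(321,262)]: print('T',p,hs[p[1],p[0]])
for p in[(422,276),(434,327),(328,238),(240,173)]: print('S',p,hS[p[1],p[0]])
print('wood');m=comps(T,(3,90,40),(20,255,255),300,(180,205,290,320))
c=max(cv2.findContours(m,0,2)[0],key=cv2.contourArea);r=cv2.minAreaRect(c);print(r)
print([np.round(onz(ft,p,.04),3).tolist() for p in cv2.boxPoints(r)], onz(ft,r[0],.04))
print('black top');comps(T,(0,0,0),(179,255,45),20,(300,220,520,320))
print('black scene');comps(S,(0,0,0),(179,255,45),20,(200,150,370,300))
print('eggc T');comps(T,(3,80,40),(20,255,255),50,(310,230,390,300))
print('eggc S');comps(S,(3,80,40),(20,255,255),50,(290,215,355,262))
```

```text
T (209, 244) [ 11 142 106]
T (250, 287) [ 13 159 101]
T (335, 258) [ 12 140 120]
T (225, 260) [ 13 174  91]
T (205, 262) [ 13 175  92]
T (367, 256) [120  53  24]
T (481, 274) [120  36  21]
T (340, 275) [140   9  83]
T (321, 262) [173  10 103]
S (422, 276) [ 11 120 106]
S (434, 327) [ 11 125 108]
S (328, 238) [ 12 127 104]
S (240, 173) [120  73  14]
wood
[193, 220, 77, 95, 3786] [230.7 266.7]
((230.59808349609375, 266.81201171875), (82.47957611083984, 56.9670524597168), 72.55281066894531)
[[0.581, 0.36, 0.04], [0.62, 0.234, 0.04], [0.439, 0.177, 0.04], [0.4, 0.302, 0.04]] [0.51003204 0.26796732 0.04      ]
black top
[317, 226, 10, 11, 56] [322.  231.8]
[357, 248, 17, 17, 220] [365.2 255.7]
[473, 267, 17, 15, 200] [480.6 274.1]
[344, 275, 17, 17, 217] [351.6 283.4]
[345, 303, 9, 8, 49] [348.9 306. ]
black scene
[200, 152, 8, 7, 36] [202.6 155.1]
[236, 167, 12, 13, 126] [241.2 173.5]
[325, 220, 16, 13, 112] [333.8 224.2]
[295, 226, 23, 16, 244] [304.2 233.6]
[319, 245, 18, 11, 98] [326.8 251. ]
[291, 268, 11, 14, 45] [295.8 272.2]
[307, 283, 18, 7, 94] [317.2 286.3]
eggc T
[326, 249, 19, 19, 288] [334.8 257.9]
eggc S
[318, 226, 21, 24, 389] [328.  237.5]
```

View pics/crop1.png

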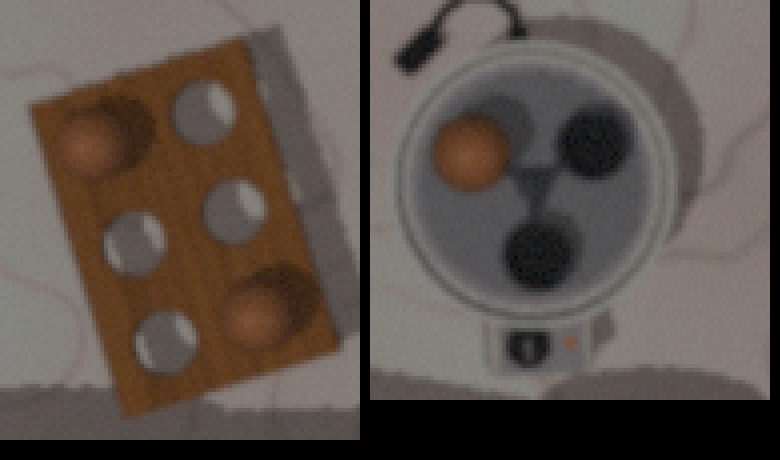

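The crop confirms two brown eggs in opposite corner holes of the rack. It also shows egg_c at upper left in the cooker, with free pockets at upper right (~366,255) and bottom (~351,283).

```bash
cat >> h.py <<'E'
def tri(f1,p1,f2,p2):
    o1,d1=ray(f1,p1);o2,d2=ray(f2,p2);d1/=np.linalg.norm(d1);d2/=np.linalg.norm(d2)
    s=np.linalg.lstsq(np.c_[d1,-d2],o2-o1,rcond=None)[0]
    a,b=o1+s[0]*d1,o2+s[1]*d2;return (a+b)/2,np.linalg.norm(a-b)
def plan(xyz,yaw):
    """shift in tool axes (cm) and turn (deg about tool z) from the commanded pose ~ measured"""
    from scipy.spatial.transform import Rotation as Ro
    s=bot.observe();R=Ro.from_euler('xyz',s['tool_rot'])
    d=R.inv().apply(np.array(xyz)-s['position'])*100
    G=Ro.from_euler('xyz',[np.pi,0,np.radians(yaw)])
    print('at',np.round(s['position'],4),np.round(np.degrees(s['tool_rot']),1),'shift cm',np.round(d,2),'turn',np.round(np.degrees((R.inv()*G).as_rotvec()),1),'F',np.round(s['force'],1),'w',round(float(s['grip_width']),4),'t',s['clock'])
E
python3 - <<'E'
from h import *
ft=grab('top');fs=grab('scene')
for n,p,q in[('eggNW',(207.5,245.5),(434,328)),('eggSE',(249.5,288),(422,276.5)),('eggc',(334.8,257.9),(328,237.5)),('knob',(480.6,274.1),(241.2,173.5))]:
    print(n,tri(ft,p,fs,q))
print('rack eggs z57',onz(ft,(207.5,245.5),.06),onz(ft,(249.5,288),.06))
P=[onz(ft,(365.2,255.7),.066),onz(ft,(351.6,283.4),.066),onz(ft,(334.8,257.9),.09)];print(P)
c=sum(P)/3;print('c',c)
for p in P: print(np.linalg.norm((p-P[0])[:2]),np.degrees(np.arctan2(*(p-c)[[1,0]])),np.linalg.norm((p-c)[:2]))
# rim circle from crop: left 397, right 678, top 40, bottom 318
print('rim',onz(ft,(310+(397+678-740)/8,220+(40+318)/8),.06))
print('dial',onz(ft,(348.9,306),.05))
for u,v in((.558,.315),(.462,.221)): print(proj(ft,(u,v,.06)),proj(fs,(u,v,.065)))
plan((.558,.315,.2),145)
E
```

```text
eggNW (array([0.55916837, 0.31715568, 0.05516184]), np.float64(0.0013802775854611675))
eggSE (array([0.46126704, 0.2238358 , 0.05373141]), np.float64(0.003553506515581804))
eggc (array([0.52976429, 0.02978946, 0.08593503]), np.float64(0.000259813030410996))
knob (array([ 0.49239075, -0.2959605 ,  0.08571405]), np.float64(0.0006592229714144411))
rack eggs z57 [0.55868333 0.31657447 0.06      ] [0.4626732 0.2213662 0.06     ]
[array([ 0.53445406, -0.03934627,  0.066     ]), array([ 0.47240745, -0.00837503,  0.066     ]), array([0.52985954, 0.02980368, 0.09      ])]
c [ 0.51224035 -0.00597254  0.074     ]
0.0 -56.35208143923028 0.040090583933338184
0.0693469470905519 -176.54842938582277 0.03990528243808414
0.06930242476657217 63.780532216428675 0.039879492253272156
rim [ 0.5141356  -0.00959205  0.06      ]
dial [ 0.42013604 -0.00299667  0.05      ]
[208.19217799 245.80036211] [434.70909487 323.49777192]
[249.66242221 288.2990381 ] [420.62170862 271.99946138]
at [0.1738 0.6002 0.2311] [-180.     0.   163.9] shift cm [-44.84 -16.71   3.12] turn [-0.   0.  18.9] F [-0.7 -0.6  0.3] w 0.0854 t 0.3
```

Call:
{"api": "servo_tool", "payload": {"plan": [[8, -44.9, -16.7, 3, 0, 0, 40.3], [8, -44.9, -16.7, 3, 0, 0, 40.3], [8, -44.9, -16.7, 3, 0, 0, 40.3], [8, -44.9, -16.7, 3, 0, 0, 40.3], [8, -44.9, -16.7, 3, 0, 0, 40.3], [8, -44.9, -16.7, 3, 0, 0, 40.3], [8, -44.9, -16.7, 3, 0, 0, 40.3], [8, -44.9, -16.7, 3, 0, 0, 40.3], [8, -44.9, -16.7, 3, 0, 0, 40.3], [8, -44.9, -16.7, 3, 0, 0, 40.3]], "force": 25}}

```text
clock: 1.3
position: [0.5615, 0.3116, 0.2011]
tool_rot: [3.142, 0.001, 2.153]
force: [0.1, 0.1, -0.4]
grip_width: 0.0795
finger_force: 0.0
```

```bash
python3 -c "
from h import *
plan((.559,.3165,.12),123.6)"
```

```text
at [0.5615 0.3116 0.2011] [1.800e+02 1.000e-01 1.234e+02] shift cm [0.56 0.06 8.11] turn [ 0.   0.1 -0.2] F [ 0.1  0.1 -0.4] w 0.0795 t 1.3
```

Call:
{"api": "servo_tool", "payload": {"plan": [[8, 0.3, 0.05, 4, 0, 0, 0], [8, 0.3, 0.05, 8, 0, 0, 0], [8, 0.3, 0.05, 8, 0, 0, 0], [8, 0.3, 0.05, 8, 0, 0, 0]]}}

```text
clock: 1.7
position: [0.5575, 0.3178, 0.1219]
tool_rot: [-3.141, 0.0, 2.156]
force: [-0.1, 1.0, 1.3]
grip_width: 0.0796
finger_force: 0.0
```

```bash
python3 -c "
from h import *
f=grab('scene');g=f['frame'];cv2.imwrite('pics/n1.png',cv2.resize(g[210:370,360:520],(640,640)[:2])[:600])
plan((.559,.3165,.041),123.6)"
```

```text
at [0.5581 0.3182 0.1231] [179.9   0.  123.6] shift cm [-0.19 -0.03  8.21] turn [ 0.1  0.  -0. ] F [ 0.3 -0.   0.4] w 0.08 t 1.75
```

View pics/n1.png

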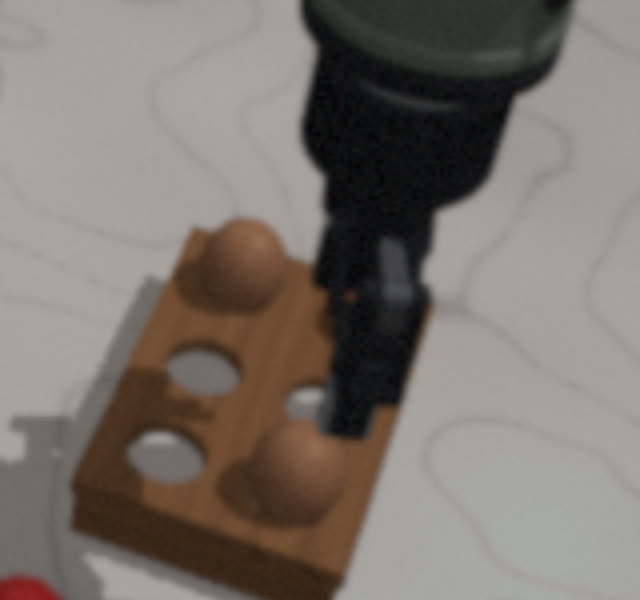

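The frame shows the open gripper squarely above the far-left egg, at crop (300,470), with a finger on each side. The descent is clear.

Call:
{"api": "servo_tool", "payload": {"plan": [[8, -0.2, 0, 3, 0, 0, 0], [8, -0.2, 0, 5.5, 0, 0, 0], [8, -0.2, 0, 7.2, 0, 0, 0], [8, -0.2, 0, 8.2, 0, 0, 0], [8, -0.2, 0, 8.2, 0, 0, 0], [8, -0.2, 0, 8.2, 0, 0, 0]]}}

```text
clock: 2.35
position: [0.5591, 0.3165, 0.0404]
tool_rot: [3.14, 0.0, 2.156]
force: [0.2, 0.1, -0.3]
grip_width: 0.0799
finger_force: 0.0
```

Call:
{"api": "servo_tool", "payload": {"plan": [[6, 0, 0, 0, 0, 0, 0], [5, 0, 0, 0, 0, 0, 0], [4.5, 0, 0, 0, 0, 0, 0], [4, 0, 0, 0, 0, 0, 0], [3.5, 0, 0, 0, 0, 0, 0], [3, 0, 0, 0, 0, 0, 0], [3, 0, 0, 0, 0, 0, 0], [3, 0, 0, 0, 0, 0, 0]], "force": 25}}

```text
clock: 3.15
position: [0.5582, 0.3159, 0.0397]
tool_rot: [-3.141, -0.0, 2.156]
force: [-4.0, -2.8, 6.5]
grip_width: 0.0425
finger_force: 24.4
```

Call:
{"api": "servo_tool", "payload": {"plan": [[3, 0, 0, -1, 0, 0, 0], [3, 0, 0, -3, 0, 0, 0], [3, 0, 0, -7, 0, 0, 0], [3, 0, 0, -11, 0, 0, 0], [3, 0, 0, -15, 0, 0, 0], [3, 0, 0, -15, 0, 0, 0], [3, 0, 0, -15, 0, 0, 0]]}}

```text
clock: 3.85
position: [0.5588, 0.3164, 0.1905]
tool_rot: [3.14, -0.0, 2.156]
force: [-0.1, -0.1, -1.1]
grip_width: 0.0424
finger_force: 25.7
```

```bash
python3 -c "
from h import *
grab('scene','n2.png')
plan((.5345,-.0393,.16),123.6)"
```

```text
at [0.5583 0.3161 0.1892] [-180.    -0.   123.6] shift cm [-28.3  -21.63   2.92] turn [-0. -0. -0.] F [-0.2  0.5 -1.3] w 0.0424 t 3.9
```

View pics/n2.png

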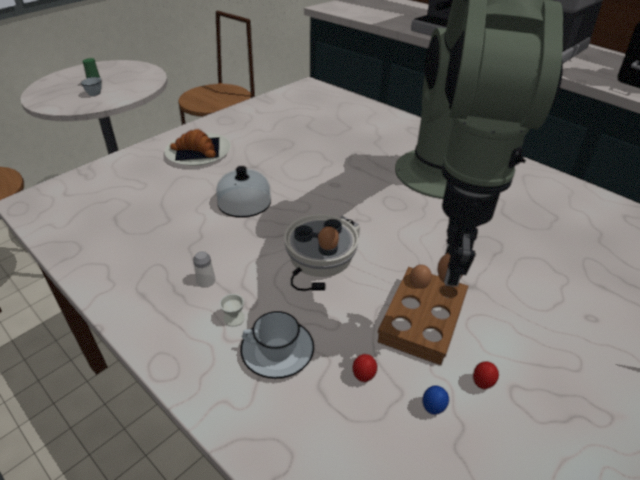

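The egg is held, its hole is empty, and it is level above the rack at about (448,268).

Call:
{"api": "servo_tool", "payload": {"plan": [[3, -3, -2.3, 0, 0, 0, 0], [3, -6.5, -5, 0, 0, 0, 0], [3, -10, -7.7, 0, 0, 0, 0], [3, -13.5, -10.3, 0, 0, 0, 0], [3, -17, -13, 0, 0, 0, 0], [3, -20.5, -15.7, 0, 0, 0, 0], [3, -24, -18.3, 0, 0, 0, 0], [3, -27, -20.6, 0.5, 0, 0, 0], [3, -28.3, -21.6, 1.5, 0, 0, 0], [3, -28.3, -21.6, 2.5, 0, 0, 0]]}}

```text
clock: 4.9
position: [0.534, -0.0419, 0.1631]
tool_rot: [-3.14, 0.0, 2.152]
force: [0.7, 1.0, -1.0]
grip_width: 0.0424
finger_force: 25.7
```

Call:
{"api": "servo_tool", "payload": {"plan": [[3, 0, 0, 0, 0, 0, 0], [3, 0, 0, 0, 0, 0, 0]]}}

```text
clock: 5.1
position: [0.5347, -0.038, 0.1638]
tool_rot: [-3.141, -0.001, 2.158]
force: [0.6, 0.8, -0.1]
grip_width: 0.0424
finger_force: 25.7
```

```bash
python3 -c "
from h import *
f=grab('scene');g=f['frame'];cv2.imwrite('pics/n3.png',cv2.resize(g[140:290,240:400],(640,600)))
plan((.5345,-.0393,.095),123.6)
for z in (.07,.11): print((proj(f,(.5345,-.0393,z))-[240,140])*4)"
```

```text
at [ 0.5349 -0.0379  0.1641] [-180.    -0.   123.6] shift cm [-0.09 -0.11  6.91] turn [-0. -0.  0.] F [ 0.4  0.5 -0.8] w 0.0426 t 5.15
[251.42069919 360.70795043]
[251.07649072 302.39704658]
```

View pics/n3.png

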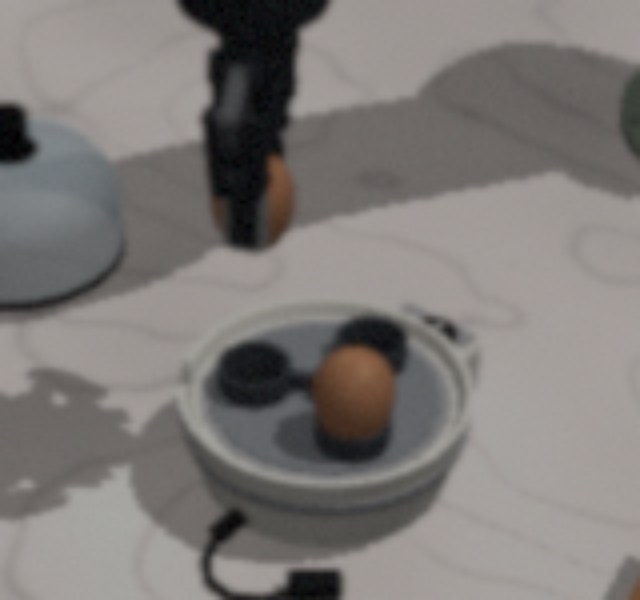

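The held egg at (255,200) hangs upright and in line with the free pocket at (253,370). The predicted mouth at (251,361) agrees with what I see.

Call:
{"api": "servo_tool", "payload": {"plan": [[3, -0.1, -0.1, 2.5, 0, 0, 0], [3, -0.1, -0.1, 5, 0, 0, 0], [3, -0.1, -0.1, 6.5, 0, 0, 0], [3, -0.1, -0.1, 7.5, 0, 0, 0], [3, -0.1, -0.1, 8.0, 0, 0, 0], [3, -0.1, -0.1, 8.4, 0, 0, 0], [3, -0.1, -0.1, 8.7, 0, 0, 0], [3, -0.1, -0.1, 8.7, 0, 0, 0]]}}

```text
clock: 5.95
position: [0.5348, -0.0404, 0.0774]
tool_rot: [3.141, 0.0, 2.156]
force: [0.1, 0.4, -1.2]
grip_width: 0.0424
finger_force: 25.7
```

Call:
{"api": "servo_tool", "payload": {"plan": [[3, 0, 0, 0.1, 0, 0, 0], [3, 0, 0, 0.2, 0, 0, 0], [3, 0, 0, 0.3, 0, 0, 0], [3, 0, 0, 0.4, 0, 0, 0], [3, 0, 0, 0.4, 0, 0, 0]]}}

```text
clock: 6.45
position: [0.5346, -0.0404, 0.0733]
tool_rot: [-3.142, -0.0, 2.156]
force: [-1.2, 0.3, 0.6]
grip_width: 0.043
finger_force: 25.9
```

Call:
{"api": "servo_tool", "payload": {"plan": [[3, 0, 0.05, 0.1, 0, 0, 0], [3, 0, 0.05, 0.2, 0, 0, 0], [3, 0, 0.05, 0.25, 0, 0, 0], [3, 0, 0.05, 0.25, 0, 0, 0]]}}

```text
clock: 6.85
position: [0.5344, -0.0394, 0.0712]
tool_rot: [-3.141, -0.002, 2.157]
force: [-8.7, 5.4, 15.7]
grip_width: 0.0425
finger_force: 27.0
```

Call:
{"api": "servo_tool", "payload": {"plan": [[3, 0.1, -0.05, -0.1, 0, 0, 0], [3, 0.1, -0.05, -0.1, 0, 0, 0], [4.4, 0.1, -0.05, -0.1, 0, 0, 0], [4.6, 0.1, -0.05, -0.1, 0, 0, 0], [5, 0.1, -0.05, -0.1, 0, 0, 0], [5.6, 0.1, -0.05, -0.1, 0, 0, 0], [5.6, 0.1, -0.05, -0.1, 0, 0, 0]]}}

```text
clock: 7.55
position: [0.5341, -0.0396, 0.0718]
tool_rot: [-3.142, 0.0, 2.156]
force: [-0.6, 0.4, 0.4]
grip_width: 0.0562
finger_force: 0.0
```

Call:
{"api": "servo_tool", "payload": {"plan": [[5.6, 0, 0, -1, 0, 0, 0], [5.6, 0, 0, -3, 0, 0, 0], [5.6, 0, 0, -6, 0, 0, 0], [5.6, 0, 0, -10, 0, 0, 0], [5.6, 0, 0, -12, 0, 0, 0], [5.6, 0, 0, -12, 0, 0, 0]]}}

```text
clock: 8.15
position: [0.5354, -0.0397, 0.1953]
tool_rot: [3.137, 0.002, 2.156]
force: [-0.5, -0.6, -0.5]
grip_width: 0.0561
finger_force: 0.0
```

```bash
python3 -c "
from h import *
f=grab('scene');g=f['frame'];cv2.imwrite('pics/n4.png',cv2.resize(g[140:290,240:400],(640,600)))
plan((.462,.2215,.19),183.5);plan((.462,.2215,.19),123.6)"
```

```text
at [ 0.5347 -0.0396  0.1935] [1.799e+02 1.000e-01 1.236e+02] shift cm [25.77  8.37  0.34] turn [  0.1   0.1 -59.9] F [-0.9 -0.9 -0.7] w 0.0561 t 8.2
at [ 0.5347 -0.0396  0.1935] [1.799e+02 1.000e-01 1.236e+02] shift cm [25.77  8.37  0.34] turn [ 0.1  0.1 -0. ] F [-0.9 -0.9 -0.7] w 0.0561 t 8.2
```

View pics/n4.png

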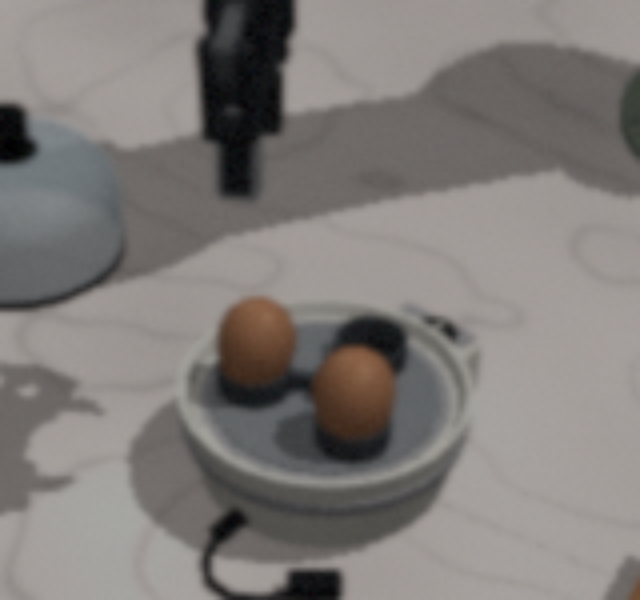

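Egg A stands upright in its pocket at crop (257,345), level with egg_c. Next is the second egg.

Call:
{"api": "servo_tool", "payload": {"plan": [[8, 25.8, 8.4, 0.3, 0, 0, -59.9], [8, 25.8, 8.4, 0.3, 0, 0, -59.9], [8, 25.8, 8.4, 0.3, 0, 0, -59.9], [8, 25.8, 8.4, 0.3, 0, 0, -59.9], [8, 25.8, 8.4, 0.3, 0, 0, -59.9], [8, 25.8, 8.4, 0.3, 0, 0, -59.9], [8, 25.8, 8.4, 0.3, 0, 0, -59.9], [8, 25.8, 8.4, 0.3, 0, 0, -59.9], [8, 25.8, 8.4, 0.3, 0, 0, -59.9], [8, 25.8, 8.4, 0.3, 0, 0, -59.9]]}}

```text
clock: 9.2
position: [0.4616, 0.221, 0.1885]
tool_rot: [-3.141, -0.001, -3.086]
force: [0.1, -0.5, 0.8]
grip_width: 0.0799
finger_force: 0.0
```

Call:
{"api": "servo_tool", "payload": {"plan": [[8, 0, 0, 0, 0, 0, 0], [8, 0, 0, 0, 0, 0, 0]]}}

```text
clock: 9.4
position: [0.4616, 0.2216, 0.1888]
tool_rot: [-3.141, -0.0, -3.083]
force: [-0.5, -0.6, 0.5]
grip_width: 0.0799
finger_force: 0.0
```

```bash
python3 -c "
from h import *
plan((.462,.222,.041),183.5)"
```

```text
at [0.4616 0.2216 0.1888] [-180.    -0.  -176.6] shift cm [-0.05  0.04 14.78] turn [-0.  -0.  -0.1] F [-0.5 -0.6  0.5] w 0.0799 t 9.4
```

Call:
{"api": "servo_tool", "payload": {"plan": [[8, 0, 0, 4, 0, 0, 0], [8, 0, 0, 8, 0, 0, 0], [8, 0, 0, 11.5, 0, 0, 0], [8, 0, 0, 13.5, 0, 0, 0], [8, 0, 0, 14.7, 0, 0, 0], [8, 0, 0, 14.7, 0, 0, 0], [8, 0, 0, 14.7, 0, 0, 0]]}}

```text
clock: 10.1
position: [0.4619, 0.222, 0.0425]
tool_rot: [3.141, 0.001, -3.082]
force: [0.0, 0.5, -0.2]
grip_width: 0.0798
finger_force: 0.0
```

Call:
{"api": "servo_tool", "payload": {"plan": [[6, 0, 0, 0, 0, 0, 0], [5, 0, 0, 0, 0, 0, 0], [4.5, 0, 0, 0, 0, 0, 0], [4, 0, 0, 0, 0, 0, 0], [3.5, 0, 0, 0, 0, 0, 0], [3, 0, 0, 0, 0, 0, 0], [3, 0, 0, 0, 0, 0, 0], [3, 0, 0, 0, 0, 0, 0]], "force": 25}}

```text
clock: 10.9
position: [0.4619, 0.2217, 0.0423]
tool_rot: [3.142, 0.001, -3.082]
force: [-0.5, -1.7, 7.1]
grip_width: 0.0426
finger_force: 24.8
```

Call:
{"api": "servo_tool", "payload": {"plan": [[3, 0, 0, -1, 0, 0, 0], [3, 0, 0, -3, 0, 0, 0], [3, 0, 0, -7, 0, 0, 0], [3, 0, 0, -11, 0, 0, 0], [3, 0, 0, -15, 0, 0, 0], [3, 0, 0, -15, 0, 0, 0], [3, 0, 0, -15, 0, 0, 0]]}}

```text
clock: 11.6
position: [0.4617, 0.222, 0.193]
tool_rot: [3.141, 0.002, -3.081]
force: [0.5, -0.3, -1.8]
grip_width: 0.0425
finger_force: 25.7
```

```bash
python3 -c "
from h import *
plan((.4724,-.0084,.165),183.5)"
```

```text
at [0.4617 0.222  0.193 ] [ 1.799e+02  1.000e-01 -1.765e+02] shift cm [  0.32 -23.06   2.78] turn [ 0.1  0.1 -0. ] F [ 0.5 -0.3 -1.8] w 0.0425 t 11.6
```

Call:
{"api": "servo_tool", "payload": {"plan": [[3, 0, -2.5, 0, 0, 0, 0], [3, 0, -6, 0, 0, 0, 0], [3, 0, -10, 0, 0, 0, 0], [3, 0.1, -14, 0, 0, 0, 0], [3, 0.2, -18, 0, 0, 0, 0], [3, 0.3, -21, 0.5, 0, 0, 0], [3, 0.3, -23.1, 1.5, 0, 0, 0], [3, 0.3, -23.1, 2.8, 0, 0, 0], [3, 0.3, -23.1, 2.8, 0, 0, 0], [3, 0.3, -23.1, 2.8, 0, 0, 0]]}}

```text
clock: 12.6
position: [0.4719, -0.0086, 0.1634]
tool_rot: [3.141, -0.002, -3.081]
force: [0.7, -0.1, -0.1]
grip_width: 0.0423
finger_force: 25.7
```

```bash
python3 -c "
from h import *
f=grab('scene');g=f['frame'];cv2.imwrite('pics/n5.png',cv2.resize(g[140:290,240:400],(640,600)))
plan((.4724,-.0084,.077),183.5)"
```

```text
at [ 0.4722 -0.0085  0.1638] [ 180.    -0.  -176.5] shift cm [-0.02  0.    8.68] turn [ 0. -0. -0.] F [-0.5  0.8 -0.8] w 0.0423 t 12.65
```

View pics/n5.png

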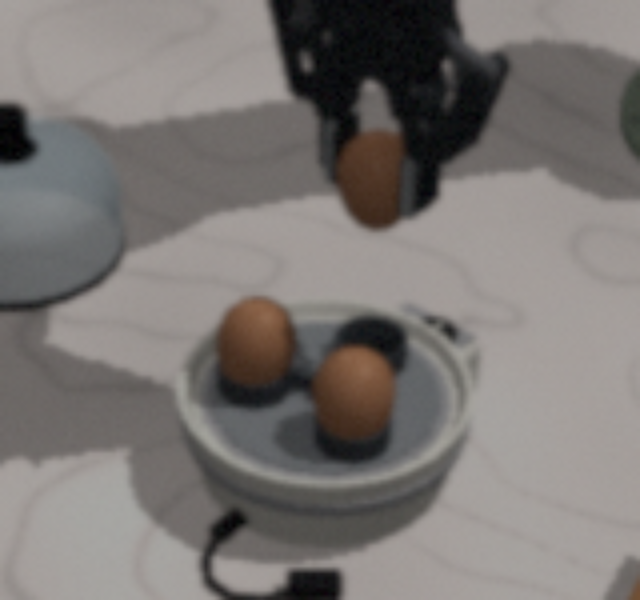

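Egg B hangs upright at (377,180), in line with the last pocket at (370,340). I'll lower it.

Call:
{"api": "servo_tool", "payload": {"plan": [[3, 0, 0, 2.5, 0, 0, 0], [3, 0, 0, 5, 0, 0, 0], [3, 0, 0, 6.5, 0, 0, 0], [3, 0, 0, 7.5, 0, 0, 0], [3, 0, 0, 8.0, 0, 0, 0], [3, 0, 0, 8.4, 0, 0, 0], [3, 0, 0, 8.6, 0, 0, 0], [3, 0, 0, 8.6, 0, 0, 0]]}}

```text
clock: 13.45
position: [0.4726, -0.0089, 0.0781]
tool_rot: [-3.142, 0.0, -3.081]
force: [-0.1, 0.1, -0.5]
grip_width: 0.0424
finger_force: 25.7
```

Call:
{"api": "servo_tool", "payload": {"plan": [[3, 0, 0, 0.1, 0, 0, 0], [3, 0, 0, 0.2, 0, 0, 0], [3, 0, 0, 0.25, 0, 0, 0], [3, 0, 0, 0.25, 0, 0, 0]]}}

```text
clock: 13.85
position: [0.4724, -0.0089, 0.0753]
tool_rot: [3.142, 0.0, -3.081]
force: [-0.5, -0.8, -1.7]
grip_width: 0.0425
finger_force: 25.7
```

Call:
{"api": "servo_tool", "payload": {"plan": [[3, 0, 0, 0.1, 0, 0, 0], [3, 0, 0, 0.2, 0, 0, 0], [3, 0, 0, 0.2, 0, 0, 0]]}}

```text
clock: 14.15
position: [0.4722, -0.0089, 0.0732]
tool_rot: [-3.142, -0.001, -3.081]
force: [-2.4, 0.1, 2.8]
grip_width: 0.0429
finger_force: 26.0
```

Call:
{"api": "servo_tool", "payload": {"plan": [[3, 0.05, 0, 0.1, 0, 0, 0], [3, 0.05, 0, 0.1, 0, 0, 0], [4.4, 0.05, 0, 0.1, 0, 0, 0], [4.6, 0.05, 0, 0.1, 0, 0, 0], [5, 0.05, 0, 0.1, 0, 0, 0], [5.6, 0.05, 0, 0.1, 0, 0, 0], [5.6, 0.05, 0, 0.1, 0, 0, 0]]}}

```text
clock: 14.85
position: [0.472, -0.009, 0.0723]
tool_rot: [-3.142, 0.0, -3.081]
force: [-0.1, -0.5, -0.3]
grip_width: 0.0559
finger_force: 0.0
```

Call:
{"api": "servo_tool", "payload": {"plan": [[5.6, 0, 0, -1, 0, 0, 0], [5.6, 0, 0, -3, 0, 0, 0], [5.6, 0, 0, -6, 0, 0, 0], [5.6, 0, 0, -10, 0, 0, 0], [5.6, 0, 0, -12, 0, 0, 0], [5.6, 0, 0, -12, 0, 0, 0]]}}

```text
clock: 15.45
position: [0.4732, -0.009, 0.1956]
tool_rot: [3.141, 0.005, -3.082]
force: [-0.8, -0.2, 0.4]
grip_width: 0.0563
finger_force: 0.0
```

```bash
python3 -c "
from h import *
f=grab('scene');g=f['frame'];cv2.imwrite('pics/n6.png',cv2.resize(g[140:290,220:380],(640,600)))
plan((.4924,-.296,.17),183.5)
for n in('top','scene'):
  f=grab(n);b=(460,255,500,295) if n=='top' else (225,160,260,190)
  m=cv2.inRange(cv2.cvtColor(f['frame'],cv2.COLOR_BGR2HSV),(0,0,0),(179,255,45))[b[1]:b[3],b[0]:b[2]]
  M=cv2.moments(m,True);print(n,M['m10']/M['m00']+b[0],M['m01']/M['m00']+b[1])
"
```

```text
at [ 0.4725 -0.009   0.1939] [ 180.     0.2 -176.6] shift cm [ -0.26 -28.77   2.39] turn [ 0.   0.2 -0.1] F [ 1.   0.3 -0.6] w 0.0564 t 15.5
top 480.5204081632653 274.1224489795918
scene 241.265625 173.46875
```

View pics/n6.png

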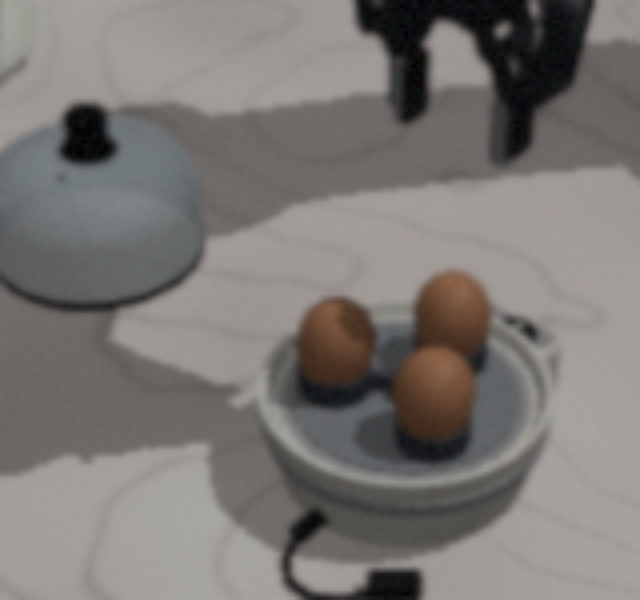

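All three eggs stand upright in their pockets at crop (337,340), (453,312) and (433,392). The lid's knob is at (85,130). Next is the lid.

Call:
{"api": "servo_tool", "payload": {"plan": [[5.6, 0, -4, 0, 0, -0.2, 0], [5.6, -0.1, -8, 0, 0, -0.2, 0], [5.6, -0.1, -12, 0, 0, -0.2, 0], [5.6, -0.2, -16, 0, 0, -0.2, 0], [5.6, -0.2, -20, 1, 0, -0.2, 0], [5.6, -0.2, -24, 2, 0, -0.2, 0], [5.6, -0.3, -27, 3, 0, -0.2, 0], [5.6, -0.3, -28.6, 4.4, 0, -0.2, 0], [5.6, -0.3, -28.6, 4.4, 0, -0.2, 0], [5.6, -0.3, -28.6, 4.4, 0, -0.2, 0]]}}

```text
clock: 16.6
position: [0.4916, -0.2937, 0.1474]
tool_rot: [3.14, 0.002, -3.082]
force: [0.1, 0.1, 0.1]
grip_width: 0.0561
finger_force: 0.0
```

```bash
python3 -c "
from h import *
f=grab('scene');g=f['frame'];cv2.imwrite('pics/n7.png',cv2.resize(g[110:230,180:308],(640,600)))
plan((.4924,-.294,.080),183.5)
print((proj(f,(.4924,-.294,.104))-[180,110])*5)
"
```

```text
at [ 0.492  -0.2933  0.148 ] [ 179.9    0.2 -176.5] shift cm [-0.01 -0.08  6.8 ] turn [ 0.1  0.2 -0. ] F [-0.1 -0.1  0.6] w 0.056 t 16.65
[306.04294802 287.64883581]
```

View pics/n7.png

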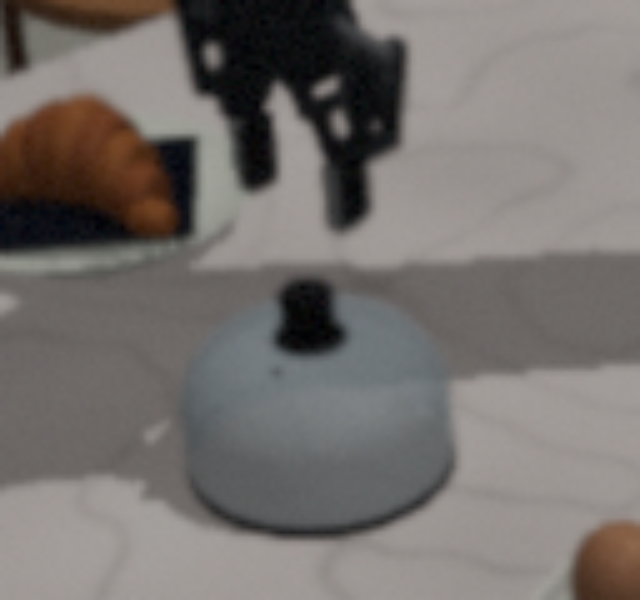

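The open fingers at (255,160) and (347,200) straddle the knob at (306,285), and the predicted knob top at (306,288) matches. I'll grip it.

Call:
{"api": "servo_tool", "payload": {"plan": [[5.6, 0, -0.1, 2.5, 0, 0, 0], [5.6, 0, -0.1, 4.5, 0, 0, 0], [5.6, 0, -0.1, 6, 0, 0, 0], [5.6, 0, -0.1, 6.6, 0, 0, 0], [5.6, 0, -0.1, 6.6, 0, 0, 0], [5.6, 0, -0.1, 6.6, 0, 0, 0]]}}

```text
clock: 17.25
position: [0.4929, -0.295, 0.0832]
tool_rot: [-3.141, 0.004, -3.081]
force: [0.8, -0.3, 0.3]
grip_width: 0.0559
finger_force: 0.0
```

Call:
{"api": "servo_tool", "payload": {"plan": [[4.4, 0, 0, 0, 0, 0, 0], [3.6, 0, 0, 0, 0, 0, 0], [3, 0, 0, 0, 0, 0, 0], [2.5, 0, 0, 0, 0, 0, 0], [2, 0, 0, 0, 0, 0, 0], [2, 0, 0, 0, 0, 0, 0], [2, 0, 0, 0, 0, 0, 0]], "force": 50}}

```text
clock: 17.95
position: [0.4926, -0.2953, 0.0825]
tool_rot: [-3.141, 0.004, -3.081]
force: [0.5, -0.3, 5.8]
grip_width: 0.0255
finger_force: 49.0
```

Call:
{"api": "servo_tool", "payload": {"plan": [[2, 0, 0, -1, 0, 0, 0], [2, 0, 0, -3, 0, 0, 0], [2, 0, 0, -6.5, 0, 0, 0], [2, 0, 0, -10, 0, 0, 0], [2, 0, 0, -13, 0, 0, 0], [2, 0, 0, -14.5, 0, 0, 0], [2, 0, 0, -14.5, 0, 0, 0], [2, 0, 0, -14.5, 0, 0, 0]]}}

```text
clock: 18.75
position: [0.4916, -0.2951, 0.227]
tool_rot: [3.141, 0.003, -3.081]
force: [1.1, 0.6, -1.9]
grip_width: 0.0252
finger_force: 49.5
```

Run:
```python
from h import *
plan((.5122,-.006,.225),183.5)
ft=grab('top');fs=grab('scene');cv2.imwrite('pics/x.png',fs['frame'])
s=bot.observe();p=s['position']
# lid's lower black edge in scene: dark/blue lid extents
hsv=cv2.cvtColor(fs['frame'],cv2.COLOR_BGR2HSV)
c=p+[0,0,-.0825]
q=[proj(fs,c+[.07*np.cos(a),.07*np.sin(a),0]) for a in np.linspace(0,6.28,60)]
q=np.array(q);print('expected lower edge bbox',q.min(0),q.max(0))
m=cv2.inRange(hsv,(95,25,60),(120,120,255))
n,l,st,ce=cv2.connectedComponentsWithStats(m)
print([st[i].tolist() for i in range(1,n) if st[i,4]>200])
```

```text
at [ 0.4916 -0.2951  0.227 ] [ 180.     0.2 -176.5] shift cm [-3.8  28.73  0.22] turn [ 0.   0.2 -0. ] F [ 1.1  0.6 -1.9] w 0.0252 t 18.75
expected lower edge bbox [210.92969776 139.56003578] [268.59833327 168.18730218]
[[256, 343, 37, 21, 202]]
```

Run:
```python
from h import *
a=cv2.imread('pics/x.png').astype(int);b=cv2.imread('pics/scene0.png').astype(int)
d=cv2.GaussianBlur(np.abs(a-b).max(2).astype(np.uint8),(3,3),0)>14
for r in range(120,162,4):
    c=np.where(d[r,195:285])[0]+195
    print(r,c.min() if len(c) else None,c.max() if len(c) else None,len(c))
dark=cv2.cvtColor(a.astype(np.uint8),cv2.COLOR_BGR2GRAY)
for c in(225,232,240,248,255): print(c,[int(v) for v in dark[155:176,c]])
```

```text
120 227 253 27
124 218 260 43
128 214 264 51
132 211 266 56
136 210 268 59
140 209 268 60
144 210 268 59
148 210 269 60
152 211 270 60
156 212 269 58
160 207 284 78
225 [97, 96, 104, 112, 113, 104, 95, 88, 85, 70, 44, 34, 67, 91, 101, 101, 102, 99, 97, 100, 104]
232 [116, 117, 118, 115, 114, 105, 95, 90, 90, 87, 76, 50, 35, 61, 89, 98, 99, 99, 101, 101, 100]
240 [123, 120, 122, 119, 115, 103, 95, 93, 92, 90, 83, 53, 33, 52, 82, 99, 101, 102, 102, 101, 103]
248 [123, 124, 124, 120, 107, 99, 95, 92, 90, 84, 60, 34, 49, 79, 97, 102, 103, 100, 102, 103, 102]
255 [126, 126, 127, 124, 114, 103, 96, 88, 63, 33, 43, 69, 84, 92, 98, 100, 99, 100, 101, 100, 101]
```

Call:
{"api": "servo_tool", "payload": {"plan": [[2, -0.3, 2.5, 0, 0, 0, 0], [2, -0.8, 6, 0, 0, 0, 0], [2, -1.3, 10, 0, 0, 0, 0], [2, -1.8, 14, 0, 0, 0, 0], [2, -2.4, 18, 0, 0, 0, 0], [2, -2.9, 22, 0, 0, 0, 0], [2, -3.4, 25.5, 0, 0, 0, 0], [2, -3.7, 28, 0, 0, 0, 0], [2, -3.8, 28.7, 0, 0, 0, 0], [2, -3.8, 28.7, 0, 0, 0, 0]]}}

```text
clock: 19.85
position: [0.5123, -0.0058, 0.2267]
tool_rot: [3.142, 0.002, -3.08]
force: [-0.1, -0.4, -2.8]
grip_width: 0.0255
finger_force: 49.6
```

Call:
{"api": "servo_tool", "payload": {"plan": [[2, 0, 0, 0, 0, 0, 0], [2, 0, 0, 0, 0, 0, 0]]}}

```text
clock: 20.05
position: [0.5124, -0.0079, 0.2272]
tool_rot: [-3.141, 0.003, -3.083]
force: [-0.2, -0.1, -1.9]
grip_width: 0.0254
finger_force: 49.6
```

Run:
```python
from h import *
plan((.5122,-.006,.150),183.5)
```

```text
at [ 0.5124 -0.0079  0.2272] [-180.     0.2 -176.7] shift cm [0.03 0.19 7.72] turn [-0.   0.2 -0.2] F [-0.2 -0.1 -1.9] w 0.0254 t 20.05
```

Call:
{"api": "servo_tool", "payload": {"plan": [[2, 0, 0.1, 2, 0, 0, 0], [2, 0, 0.1, 4, 0, 0, 0], [2, 0, 0.1, 5.5, 0, 0, 0], [2, 0, 0.1, 6.7, 0, 0, 0], [2, 0, 0.1, 7.5, 0, 0, 0], [2, 0, 0.1, 7.8, 0, 0, 0], [2, 0, 0.1, 7.8, 0, 0, 0]]}}

```text
clock: 20.75
position: [0.5128, -0.0057, 0.1494]
tool_rot: [-3.142, 0.003, -3.082]
force: [-0.7, 0.5, -2.2]
grip_width: 0.0254
finger_force: 49.6
```

Call:
{"api": "servo_tool", "payload": {"plan": [[2, 0, 0, 0.3, 0, 0, 0], [2, 0, 0, 0.6, 0, 0, 0], [2, 0, 0, 0.8, 0, 0, 0], [2, 0, 0, 0.9, 0, 0, 0], [2, 0, 0, 1.0, 0, 0, 0], [2, 0, 0, 1.0, 0, 0, 0]]}}

```text
clock: 21.35
position: [0.5128, -0.0055, 0.1394]
tool_rot: [-3.142, 0.003, -3.081]
force: [0.9, 0.4, -2.2]
grip_width: 0.0252
finger_force: 49.6
```

Call:
{"api": "servo_tool", "payload": {"plan": [[2, 0, 0, 0.15, 0, 0, 0], [2, 0, 0, 0.3, 0, 0, 0], [2, 0, 0, 0.4, 0, 0, 0], [2, 0, 0, 0.45, 0, 0, 0], [2, 0, 0, 0.45, 0, 0, 0]]}}

```text
clock: 21.85
position: [0.5129, -0.0055, 0.135]
tool_rot: [-3.142, 0.004, -3.081]
force: [-0.0, -0.4, -0.2]
grip_width: 0.0253
finger_force: 49.9
```

Call:
{"api": "servo_tool", "payload": {"plan": [[2, 0, 0, 0.05, 0, 0, 0], [2, 0, 0, 0.1, 0, 0, 0], [2, 0, 0, 0.1, 0, 0, 0]]}}

```text
clock: 22.15
position: [0.5131, -0.0058, 0.1344]
tool_rot: [-3.141, 0.004, -3.082]
force: [-2.4, -2.3, 9.2]
grip_width: 0.0253
finger_force: 51.0
```

Call:
{"api": "servo_tool", "payload": {"plan": [[2.9, 0, 0, 0, 0, 0, 0], [3.6, 0, 0, 0, 0, 0, 0], [4.5, 0, 0, 0, 0, 0, 0], [5.6, 0, 0, 0, 0, 0, 0], [5.6, 0, 0, 0, 0, 0, 0]]}}

```text
clock: 22.65
position: [0.5128, -0.0055, 0.1339]
tool_rot: [3.142, 0.003, -3.081]
force: [-1.4, 0.2, 0.5]
grip_width: 0.056
finger_force: 0.0
```

Call:
{"api": "servo_tool", "payload": {"plan": [[5.6, 0, 0, -1, 0, 0, 0], [5.6, 0, 0, -3, 0, 0, 0], [5.6, 0, 0, -6, 0, 0, 0], [5.6, 0, 0, -10, 0, 0, 0], [5.6, 0, 0, -13, 0, 0, 0], [5.6, 0, 0, -13, 0, 0, 0]]}}

```text
clock: 23.25
position: [0.5139, -0.0055, 0.2684]
tool_rot: [3.141, 0.01, -3.082]
force: [0.5, 0.2, -0.2]
grip_width: 0.0559
finger_force: 0.0
```

Run:
```python
from h import *
f=grab('scene','fin.png');g=cv2.cvtColor(f['frame'],cv2.COLOR_BGR2GRAY)
hs=cv2.cvtColor(f['frame'],cv2.COLOR_BGR2HSV)
c=np.array([.5125,-.0058,.052])
for n,z,r in(('knobtop',.104,0),('knobmid',.09,0)): print(n,proj(f,c+[0,0,z]))
q=np.array([proj(f,c+[.07*np.cos(a),.07*np.sin(a),0]) for a in np.linspace(0,6.28,60)]);print(q.min(0),q.max(0))
m=cv2.inRange(hs,(0,0,0),(179,255,45));x,y=proj(f,c+[0,0,.09]).astype(int)
n,l,st,ce=cv2.connectedComponentsWithStats(m[y-20:y+20,x-20:x+20])
for i in range(1,n):
  if st[i,4]>30: print('knob',ce[i]+[x-20,y-20],st[i])
plan(c,183.5)
```

```text
knobtop [321.69369086 199.97044657]
knobmid [321.55317356 205.47552596]
[289.01451695 219.37664971] [352.37395402 259.9529096 ]
knob [321.82926829 207.6       ] [ 13  13  16  18 205]
at [ 0.5131 -0.0055  0.2662] [ 180.     0.4 -176.6] shift cm [ 0.22 -0.03 21.42] turn [ 0.   0.4 -0.1] F [-0.1 -0.2 -1. ] w 0.0559 t 23.3
```

```bash
python3 -c "
from workcell import bot
print(bot.job_done())"
```

```text
the job is handed in; nothing more can be done
None
```

I loaded both rack eggs pointed end down, put the lid on the cooker and handed the job in at 23 s; the lid met the plate at its seated height with the knob where expected, but I had no picture left to view its level.

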